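Clamp the basket base and hold the forming block over it

ROBOT

A 7-joint arm with a two-finger parallel gripper is mounted at the origin on the work surface. World frame = base frame: x ahead of the robot, y to its left, z up, the work surface at z = 0. Lengths are in m, angles in rad, forces in N, time in s.
With the tool pointing down it reaches from about 0.425 to 0.825 m from the base axis. Payload 3.6 kg.
Tool frame: the origin (TCP) lies at the very end of the fingers, on their centre line; the grasp point (between the pads) lies 19 mm behind it; z points along the fingers, y is the line along which they close (so a half turn about z gives the same grasp; the last joint's range is limited). The gripper opens to 85 mm and grips with 20 to 120 N. Pads are 22 mm wide; open, the fingers measure 114 mm over their backs; the gripper's body (76 mm by 85 mm) begins 54 mm behind the grasp point. The pads swing forward as they close: fully open they stand 13 mm farther back than shut.
Start: joints at [-1.272, 0.615, -0.013, 1.423, 0.008, 1.103, -0.04], TCP at [0.207, 0.616, 0.231] pointing down, gripper open.
Joint ranges: [-3.12, 3.12], [-0.3, 2.06], [-1.34, 1.32], [0.26, 2.42], [-1.36, 4.5], [0.01, 1.98], [-2.84, 2.84]. Speed limits (rad/s): [2.79, 2.79, 3.14, 3.14, 3.14, 3.14, 3.14].

INTERFACE

Orientations are given as a unit quaternion [w, x, y, z].
In Python, from plant import robot gives the robot as it stands.
- The arm moves only by the tool arm_command, never from a script. Its argument "rows" is a list of rows, each an object with "translation": the shift along the tool's x, y, z in m, a list of three; "yaw": the turn about the tool's z in rad; "hand": the opening, from 0 (shut) to 1 (fully open). A call has 1 to 5 rows; each row is the pose to reach, as a shift and turn from the pose commanded when the call began, along the tool's axes at that moment; what a row does not reach only later rows make up. A row lasts 1/12 s, in which the tool goes at most 41.7 mm and 7.16 degrees, less where a joint would pass 70% of its speed; a pose out of reach is approached as far as the arm can. A call with a gripper value outside its range is refused whole. The fingers move at their own pace and stop on an object; "force" is the grip in N (left out, the last holds). Time passes only in rows, so rows that repeat a pose let the fingers close. It gives the time, the measured TCP pose, the force, the opening and the grip force at its end, in the units of the state.
- robot.get_state(): the state, without advancing time (a new reading comes with each control period).
- robot.capture(name): name is "scene" or "top"; returns (picture, depth): 384x512x3 uint8, red, green, blue; 384x512 float32, m along the optical axis (not along the pixel's ray), 0 where there is no reading.
- robot.camera_info(name): a dict with "fov_y" (degrees; the focal length in pixels is half the picture's height over the tangent of half this angle, whatever the lens; pixels are square), "cx", "cy" (the principal point, pixels), "eye" and "rotation" of the camera in the world. Camera axes: x right, y down, z forward; pixel columns grow to the right and rows downward; lengths in m; the calibration is good to about 2 mm. A picture is of the moment at which its call begins. camera_info takes no time and is no camera call.
- robot.close_job(): hands the job in; it is judged then, once.
Trained networks look in the newest picture that a camera, given by its name, has taken for a name from the list of things; names that differ only in an ending like _2 or _b are one class to them, and where a whole thing is asked for, a point or a joint stands for the part that bears it (a point fixed in the world has none). Each returns a list of dicts, best first, with "score" (0 to 1); they miss things now and then, are a little off and sometimes report something else, mostly with a low value. They report only what shows in the picture. A call takes as long as a camera call.
- robot.recognise(camera, query): "xyz" ([x, y, z] in m, in the coordinates of the camera as it stood for that picture, good to about 4 mm: the middle of the surface that is visible of it).
- robot.landmark_of(camera, query): "xyz" ([x, y, z] in m, in the coordinates of the camera as it stood for that picture, good to about 4 mm: a listed point, or the origin of a listed thing).
The state is a dict: "time": time; "q": joint angles; "dq": joint speeds; "effort": joint torques, N m; "ee_pos": TCP position; "eef_rot": TCP orientation; "force": force on the tool from outside, world axes, zero at the start; "moment": the same for the moment, N m; "opening": finger opening in m; "grip_force": force on a finger pad.
Only numpy, scipy, OpenCV 4.12 (cv2) and the standard library are available. Lean on these libraries where they do the work, as an engineer would, in place of code of your own. Each camera call takes 0.05 s, during which the arm holds its last target. There are 200 camera calls.

TASK

First swing the wooden clamp bar fully down onto the basket base. Then pick up the oblong forming block by its handle, carry it over the things on the table and in between the upright stakes without bumping the basket, and hold it about a centimetre above the basket's floor, centred, upright and square with the rectangle of stakes and touching nothing there, so that I can slip a lining under it. Finish while still holding it still in the air; do not put it down or let go, and leave the other things where they are.

Things in the scene. Friction and masses are not known exactly. Their poses are not given: they have to be found in the camera images.
- clamp (a joint): hinge of the clamp bar, rad: 0 = bar level, fully down on the basket base (hard stop); grows as its free end rises, to 1.25; starts raised, 0.6 to 1.1. Stiff by friction (0.4 N m), so the bar stays where it is left; pushing its free end down takes about 2 N
- clamp_hinge (a point): point on the clamp's hinge axis, mid-width and mid-thickness of the bar, 31 mm above the table. The wooden bar is 24 mm wide, 14 thick; when down it runs from here along the basket floor's -y, its centre line 70 mm to the -x side of the floor's centre, outside the stakes, and its end stands out beyond the board
- clamp_end (a point): middle of the upper face of the paddle (36 mm wide, 44 long, 14 thick) at the clamp bar's free end: 238 mm from the hinge axis along the bar, 7 mm above its mid-plane; 38 mm above the table when down. z axis normal to the upper face, -y axis along the bar away from the hinge
- basket_floor (a point): centre of the top of the basket's floor, 24 mm above the table, z up; x short side, y long side. Plywood base 140 (x) by 160 (y) on a weaving board 190 by 220. Twelve wooden stakes, 6 thick, rise 60 mm above this point on a rectangle 90 (x) by 130 (y) between centres; a woven band 12 high runs round on it, leaving 80 by 120 mm free inside. Place and yaw (within 0.3 rad) vary
- block_center (a point): centre of the oblong plain-wood forming block, half-way up its 125 mm height. Lower 75 mm: body 60 (x) by 100 (y) mm; on top, centred, a bar handle 22 (x) by 60 (y), 50 mm high, to be pinched across x. z up; about 0.32 kg (varies). Starts upright on the table, yaw within 0.7 rad. A half turn makes no difference
- drum_center (a point): centre, 62.5 mm above the table, of the round forming block (not to be used): plain wood drum 100 mm across and 75 mm high with the same bar handle on top, 125 mm in all. It and the oblong block swap places at random
- glue_jar: closed jar 52 mm across, 95 mm high, standing between the blocks and the basket; origin at its underside. Leave it
- pot: small woven pot 66 mm across, 80 mm high, between the blocks and the basket; origin at its underside. Leave it
- bottle: clear bottle 68 mm across, 220 mm high, at the back; origin at its underside. Leave it
- scissors: scissors lying flat, about 165 mm long, 8 mm high, right of the basket; origin under the pivot. Leave them
- rods: tied bundle of weaving rods, 360 mm long (y), 32 mm wide, 15 mm high, at the back; origin under its centre. Leave it
- tape: roll of paper tape lying flat, 64 mm across, 24 mm high, at the back; origin at its underside. Leave it

How it is judged:
On the way, in this order (a step that is already met when the one before it is completed fails the run):
1. the clamp bar is fully down (within 0.05 rad) while the oblong block still stands at its start (value of joint clamp below 0.05 rad and distance of block_center from where it was at the start of the episode below 0.03 m), for 0.2 s.
2. the oblong block is held in the fingers, its underside more than 50 mm above the table (height (world z) of block_center above 0.1125 m and contact force between the fingers and block above 2 N), for 0.2 s.
At the end, for the whole second after the job is handed in: Clamp bar down (under 0.06 rad); oblong block gripped (over 2 N), still (under 20 mm/s), underside 3 to 20 mm above the basket floor, centred within 8 mm, square within 0.12 rad, upright within 0.08 rad, not touching basket, stakes or board (value of joint clamp below 0.06 rad and horizontal distance between block_center and basket_floor below 0.008 m and z of block_center in the frame of basket_floor between 0.0655 and 0.0825 m and angle between the x axis of block_center and the x axis of basket_floor, either way round below 0.12 rad and angle between block_center's own z axis and vertical below 0.08 rad and contact force between block and the fingers above 2 N and contact force between block and board below 0.05 N and linear speed of block below 0.02 m/s); the arm keeps its last pose, push and grip.
It fails at once if something bumps the basket or its stakes with more than 4 N (contact force between anything else and basket above 4 N).
It fails at once if another thing on the table is moved more than 30 mm (distance of any of drum_center, glue_jar, pot, bottle, scissors, rods, tape from where it was at the start of the episode above 0.03 m).
It also fails if it takes over 61 s, if anything falls off the work surface, if the arm or the gripper's body presses on something with over 40 N, if the wrist force passes 120 N, or if a joint passes its speed limit or range.

## Working session

There is one attempt and no reset: what is moved stays moved. The work goes in short steps, Python scripts to look and compute and a tool call to move; the robot and the scene stay as the last step left them, time stands still between calls to the robot, and variables do not carry over. Pictures are saved under pics/ and viewed, at most 10 in all, crops included, and the job is handed in when it is done.

Besides the shell and the picture viewer there is one more tool, called by a JSON object that holds its "fn" and its "kwargs", one argument or row to a line. arm_command: Moves the arm, as the interface text tells. Its arguments: {"type":"object","properties":{"rows":{"type":"array"},"force":{"type":"number"}},"required":["rows"]}

```bash
mkdir -p pics; ls
cat > h.py <<'E'
import numpy as np, cv2
from plant import robot
def cam(n):
    c=robot.camera_info(n); f=192/np.tan(np.radians(c["fov_y"])/2)
    return f,c["cx"],c["cy"],np.array(c["eye"]),np.array(c["rotation"])
def w(n,p):
    f,cx,cy,e,R=cam(n); return R@np.array(p)+e
def cloud(n,d):
    f,cx,cy,e,R=cam(n); v,u=np.mgrid[0:384,0:512]
    P=np.stack([(u-cx)/f*d,(v-cy)/f*d,d],-1)
    return P@R.T+e
E
python3 - <<'E'
from h import *
s=robot.get_state(); print(s)
for n in("scene","top"):
    print(robot.camera_info(n))
    p,d=robot.capture(n); np.save(n+"_d.npy",d); np.save(n+"_p.npy",p)
    cv2.imwrite(f"pics/{n}0.png",p[:,:,::-1])
    for q in["clamp_hinge","clamp_end","basket_floor","block_center","drum_center","glue_jar","pot","bottle","scissors","rods","tape"]:
        print(n,q,[(round(r["score"],2),w(n,r["xyz"]).round(3).tolist()) for r in robot.landmark_of(n,q)[:2]])
E
```

```text
pics
{'time': 0.0, 'q': array([-1.27251781,  0.6159216 , -0.0126532 ,  1.42494786,  0.00809735,
        1.10338098, -0.04039851]), 'dq': array([ 1.39526616e-03,  6.44707452e-04, -4.96479997e-04, -1.81328269e-03,
        4.07910890e-04,  6.17879435e-04,  9.33348986e-05]), 'effort': array([ 5.97812123e-04, -4.69217920e+01,  2.59193899e-01, -1.71032417e+01,
        9.96646704e-03,  9.49214038e-03,  2.93766547e-06]), 'ee_pos': array([0.20713673, 0.61528697, 0.23012027]), 'eef_rot': array([-2.03449915e-04,  1.61628360e-01,  9.86850836e-01, -1.28805103e-03]), 'force': array([ 0.36717223, -0.38855075,  0.2410091 ]), 'moment': array([ 0.04823627, -0.00516349,  0.00625654]), 'grip_force': 0.0, 'opening': 0.08532179452721114}
{'fov_y': 49.34493282089438, 'cx': 254.88615411911874, 'cy': 195.37743032246408, 'eye': array([ 1.08067683, -0.82699879,  0.98436434]), 'rotation': array([-0.36236927,  0.88835994,  0.26321064, -0.1011202 ])}Traceback (most recent call last):
  File "<stdin>", line 8, in <module>
  File "h.py", line 7, in w
    f,cx,cy,e,R=cam(n); return R@np.array(p)+e
                               ~^~~~~~~~~~~~
ValueError: matmul: Input operand 1 has a mismatch in its core dimension 0, with gufunc signature (n?,k),(k,m?)->(n?,m?) (size 3 is different from 4)
```

```bash
sed -i 's/np.array(c\["rotation"\])/Rotation.from_quat(np.array(c["rotation"])[[1,2,3,0]]).as_matrix()/; 1i from scipy.spatial.transform import Rotation' h.py
python3 - <<'E'
from h import *
for n in("scene","top"):
    print(robot.camera_info(n))
    p,d=robot.capture(n); np.save(n+"_d.npy",d); np.save(n+"_p.npy",p)
    cv2.imwrite(f"pics/{n}0.png",p[:,:,::-1])
    for q in["clamp_hinge","clamp_end","basket_floor","block_center","drum_center","glue_jar","pot","bottle","scissors","rods","tape"]:
        print(n,q,[(round(r["score"],2),w(n,r["xyz"]).round(3).tolist()) for r in robot.landmark_of(n,q)[:2]])
E
```

```text
{'fov_y': 49.34493282089438, 'cx': 254.88615411911874, 'cy': 195.37743032246408, 'eye': array([ 1.08067683, -0.82699879,  0.98436434]), 'rotation': array([-0.36236927,  0.88835994,  0.26321064, -0.1011202 ])}
scene clamp_hinge [(0.74, [0.493, -0.015, 0.032])]
scene clamp_end [(0.81, [0.498, -0.145, 0.224])]
scene basket_floor [(0.79, [0.57, -0.112, 0.026])]
scene block_center [(0.92, [0.611, 0.274, 0.066])]
scene drum_center []
scene glue_jar [(0.57, [0.532, 0.104, 0.0]), (0.48, [0.656, 0.103, 0.003])]
scene pot [(0.73, [0.657, 0.106, 0.003]), (0.29, [0.493, -0.012, 0.029])]
scene bottle [(0.97, [0.761, 0.276, 0.001])]
scene scissors [(0.91, [0.612, -0.444, 0.005]), (0.61, [0.495, -0.014, 0.029])]
scene rods [(0.92, [0.764, -0.189, -0.004])]
scene tape [(0.8, [0.762, 0.116, 0.006])]
{'fov_y': 52.895779227885306, 'cx': 252.4512057891169, 'cy': 193.262532326805, 'eye': array([ 0.43974339, -0.04648437,  1.16644199]), 'rotation': array([ 0.03564664, -0.70043315,  0.71074393, -0.05445909])}
top clamp_hinge [(0.93, [0.497, -0.015, 0.027])]
top clamp_end [(0.57, [0.5, -0.146, 0.226])]
top basket_floor [(0.56, [0.572, -0.116, 0.019])]
top block_center [(0.65, [0.612, 0.276, 0.059]), (0.22, [0.494, -0.014, 0.027])]
top drum_center [(0.66, [0.416, 0.222, 0.062])]
top glue_jar [(0.61, [0.533, 0.103, -0.002]), (0.56, [0.573, -0.118, 0.021])]
top pot [(0.63, [0.654, 0.108, -0.0])]
top bottle []
top scissors [(0.86, [0.617, -0.444, 0.002])]
top rods [(0.58, [0.768, -0.19, 0.001]), (0.3, [0.415, 0.224, 0.065])]
top tape [(0.76, [0.758, 0.121, -0.004]), (0.3, [0.572, -0.115, 0.021])]
```

View pics/scene0.png

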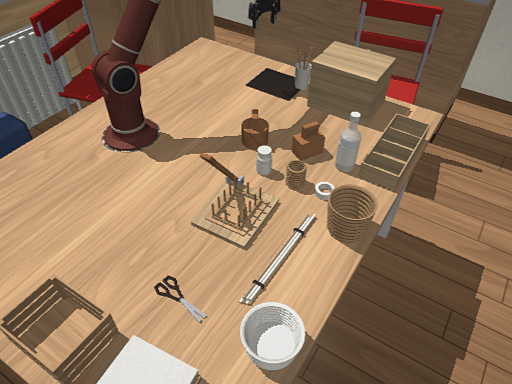

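View pics/top0.png

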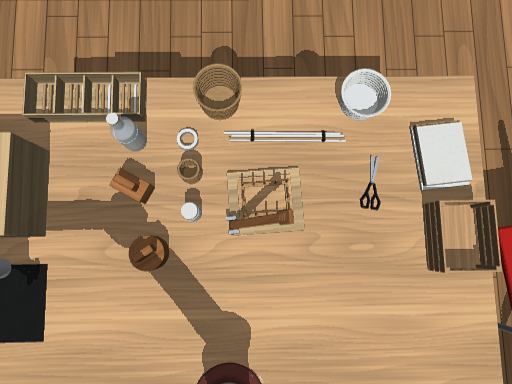

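Run:
```python
from h import *
def rect(name,pts):
    r=cv2.minAreaRect((pts[:,:2]*1000).astype(np.float32)); print(name,len(pts),np.round(r[0],1),np.round(r[1],1),round(r[2],1),"z",np.median(pts[:,2]).round(4), "ext",pts.min(0).round(3),pts.max(0).round(3))
for n in("top","scene"):
    d=np.load(n+"_d.npy"); P=cloud(n,d); ok=d>0; z=P[...,2]
    def sel(c,r,lo,hi): 
        m=ok&(np.hypot(P[...,0]-c[0],P[...,1]-c[1])<r)&(z>lo)&(z<hi)
        m=cv2.morphologyEx(m.astype(np.uint8),cv2.MORPH_OPEN,np.ones((2,2)))>0
        return P[m]
    print(n); rect("tab",sel((.55,-.3),.05,-.02,.02))
    rect("handle",sel((.612,.275),.09,.112,.14)); rect("body",sel((.612,.275),.09,.062,.088))
    rect("drumh",sel((.416,.223),.09,.112,.14)); rect("drumbody",sel((.416,.223),.09,.06,.09))
    rect("jar",sel((.533,.104),.05,.08,.12)); rect("pot",sel((.656,.107),.05,.07,.1))
    rect("board+",sel((.571,-.114),.16,.006,.1)); rect("stakes",sel((.575,-.114),.095,.06,.1))
    for lo in np.arange(.003,.036,.003): print(round(lo,3),len(sel((.571,-.114),.14,lo,lo+.003)),end=" ")
    print()
    c=sel((.497,-.08),.13,.1,.3); rect("clamp",c)
    if len(c)>10:
        m=c.mean(0);u=np.linalg.svd(c-m)[2]; print(m.round(3),u.round(3))
```

```text
top
tab 832 [ 486.  -208.6] [ 98.4 322.6] 32.9 z -0.0009 ext [ 0.44  -0.352 -0.009] [ 0.597 -0.046  1.166]
handle 176 [528.6 131.8] [397.9  22.6] 60.7 z 0.1229 ext [ 0.44  -0.046  0.072] [0.628 0.31  1.166]
body 534 [533.9 143.5] [423.4  62.3] 60.7 z 0.0732 ext [ 0.44  -0.046 -0.004] [0.655 0.343 1.166]
drumh 198 [433.1 105.3] [ 38.7 301.3] 9.8 z 0.1228 ext [ 0.389 -0.046  0.073] [0.44  0.251 1.166]
drumbody 805 [442.  121.2] [ 98.2 320.8] 16.2 z 0.0736 ext [ 0.359 -0.046 -0.004] [0.463 0.268 1.166]
jar 224 [499.   31.9] [191.4  44.6] 66.0 z 0.0934 ext [ 0.44  -0.046  0.064] [0.55  0.12  1.166]
pot 143 [650.8 104.1] [60.2 60.9] 17.8 z 0.0742 ext [0.621 0.074 0.   ] [0.685 0.135 0.083]
board+ 4094 [ 550.2 -115.8] [211.5 232.8] 3.7 z 0.0213 ext [ 0.44  -0.236 -0.006] [ 0.663 -0.002  1.166]
stakes 41 [ 571.4 -121.9] [101.4 139.7] 2.8 z 0.0373 ext [ 0.517 -0.191  0.02 ] [ 0.625 -0.052  0.084]
0.003 0 0.006 0 0.009 0 0.012 4 0.015 314 0.018 24 0.021 234 0.024 36 0.027 0 0.03 0 0.033 40 
clamp 523 [ 494.9 -119.6] [ 55.5 174.6] 19.4 z 0.1916 ext [ 0.44  -0.201  0.013] [ 0.532 -0.046  1.166]
[... 601 characters left out ...]
1 0.984]
jar 140 [526.8 145.1] [ 39.4 144.6] 9.9 z 0.0939 ext [ 0.495  0.074 -0.002] [0.556 0.213 0.099]
pot 131 [ 834.5 -318.4] [  60.  1128.6] 22.8 z 0.0736 ext [ 0.625 -0.827 -0.002] [1.081 0.211 0.984]
board+ 3499 [ 724.6 -419.7] [ 256.4 1051.2] 27.5 z 0.0228 ext [ 0.452 -0.827 -0.003] [1.081 0.036 0.984]
stakes 157 [552.1 -81.5] [127. 213.] 3.2 z 0.0614 ext [ 0.489 -0.189 -0.002] [0.621 0.026 0.093]
0.003 0 0.006 0 0.009 0 0.012 0 0.015 69 0.018 258 0.021 42 0.024 155 0.027 4 0.03 4 0.033 6 
clamp 219 [ 725.6 -370.8] [  89.5 1154.1] 41.3 z 0.1889 ext [ 0.311 -0.827 -0.003] [1.081 0.033 0.984]
[ 0.509 -0.129  0.187] [[ 0.41  -0.585  0.7  ]
 [-0.899 -0.133  0.416]
 [-0.151 -0.8   -0.58 ]]
```

```bash
cat >> h.py <<'E'
def rect(name,pts):
    if len(pts)<5: print(name,len(pts)); return
    r=cv2.minAreaRect((pts[:,:2]*1000).astype(np.float32)); print(name,len(pts),np.round(r[0],1),np.round(r[1],1),round(r[2],1),"z",np.median(pts[:,2]).round(4), "ext",pts.min(0).round(3),pts.max(0).round(3))
def sel(P,d,c,r,lo,hi,op=1):
    z=P[...,2]
    m0=(d>0)&(np.hypot(P[...,0]-c[0],P[...,1]-c[1])<r)&(z>lo)&(z<hi)
    if op: m0=m0&(cv2.morphologyEx(m0.astype(np.uint8),cv2.MORPH_OPEN,np.ones((3,3)))>0)
    return P[m0]
E
python3 - <<'E'
from h import *
for n in("top","scene"):
    d=np.load(n+"_d.npy"); P=cloud(n,d); S=lambda *a,**k: sel(P,d,*a,**k)
    print(n)
    rect("handle",S((.612,.275),.09,.112,.14)); rect("body",S((.612,.275),.09,.062,.085))
    rect("drumh",S((.416,.223),.09,.112,.14)); rect("drumbody",S((.416,.223),.09,.06,.09))
    rect("jar",S((.533,.104),.05,.08,.12)); rect("pot",S((.656,.107),.05,.07,.1))
    b=S((.571,-.114),.16,.008,.03); rect("board",b); rect("ply",S((.571,-.114),.13,.0215,.03))
    rect("stakes",S((.575,-.114),.095,.06,.1,op=0))
    c=S((.497,-.08),.13,.1,.3); rect("clamp",c)
    m=c.mean(0);u=np.linalg.svd(c-m)[2]; print(m.round(3),u.round(3))
E
```

```text
top
handle 174 [610.  273.6] [59.7 21.8] 60.7 z 0.1231 ext [0.589 0.245 0.112] [0.632 0.3   0.129]
body 517 [610.  273.6] [100.1  59.7] 60.6 z 0.0734 ext [0.562 0.217 0.062] [0.658 0.327 0.084]
drumh 195 [416.5 221.5] [22.2 59.6] 33.1 z 0.1232 ext [0.394 0.195 0.113] [0.438 0.25  0.128]
drumbody 781 [417.1 219.9] [98.8 94.9] 22.5 z 0.0737 ext [0.367 0.173 0.06 ] [0.466 0.269 0.089]
jar 224 [531.2 100.9] [44.9 42.1] 89.5 z 0.0937 ext [0.51  0.078 0.08 ] [0.552 0.123 0.1  ]
pot 18 [639.  115.1] [55.4  8.1] 56.3 z 0.0766 ext [0.623 0.091 0.07 ] [0.656 0.139 0.082]
board 3355 [ 563.9 -115.6] [190.  220.1] 3.4 z 0.0196 ext [ 0.466 -0.231  0.008] [ 0.664 -0.002  0.03 ]
ply 453 [ 584.5 -114.1] [104.9 158.2] 4.5 z 0.0236 ext [ 0.53  -0.196  0.022] [ 0.641 -0.032  0.029]
stakes 54 [ 561.5 -115.2] [110.5 134.3] 3.8 z 0.0812 ext [ 0.502 -0.181  0.06 ] [ 0.619 -0.047  0.1  ]
clamp 523 [ 499.3 -112.9] [ 35.9 112.1] 2.7 z 0.197 ext [ 0.483 -0.169  0.101] [ 0.519 -0.057  0.247]
[ 0.499 -0.121  0.19 ] [[-0.037  0.59  -0.807]
 [-0.996 -0.085 -0.016]
 [-0.078  0.803  0.591]]
scene
handle 106 [611.3 27
[... 352 characters left out ...]
71 0.09 ]
jar 140 [533.6  96.4] [44.4 47.3] 39.3 z 0.0949 ext [0.508 0.074 0.081] [0.556 0.124 0.1  ]
pot 86 [655.8 105.1] [43.1 67.1] 34.3 z 0.0767 ext [0.626 0.071 0.07 ] [0.685 0.135 0.084]
board 2625 [ 564.  -118.1] [192.1 224.2] 3.5 z 0.0208 ext [ 0.464 -0.234  0.008] [ 0.665 -0.002  0.03 ]
ply 938 [ 569.  -119.3] [142.  156.6] 3.9 z 0.025 ext [ 0.494 -0.2    0.022] [ 0.643 -0.038  0.03 ]
stakes 179 [ 557.7 -115.8] [121.3 142.1] 4.9 z 0.0767 ext [ 0.493 -0.189  0.06 ] [ 0.621 -0.046  0.099]
clamp 214 [ 504.1 -118.5] [107.6  34.7] 89.2 z 0.1962 ext [ 0.486 -0.172  0.101] [ 0.521 -0.065  0.248]
[ 0.507 -0.131  0.192] [[ 0.011 -0.575  0.818]
 [-0.972 -0.2   -0.127]
 [ 0.236 -0.793 -0.561]]
```

```bash
cat >> h.py <<'E'
def tool():
    s=robot.get_state(); R=Rotation.from_quat(s["eef_rot"][[1,2,3,0]]).as_matrix()
    return s,s["ee_pos"],R
def to(p,ydeg,base=None,bydeg=None):
    "shift/yaw from pose (base,bydeg) to p with tool y at world angle ydeg"
    if base is None:
        s,base,R=tool(); bydeg=np.degrees(np.arctan2(R[1,1],R[0,1]))
    b=np.radians(bydeg); R=np.array([[-np.sin(b)*-1,np.cos(b),0],[-np.cos(b),np.sin(b),0],[0,0,-1]])
    t=R.T@(np.array(p)-base); yw=-(ydeg-bydeg); yw=(yw+180)%360-180
    print(np.round(p,3),"->",t.round(4).tolist(),"yaw",round(np.radians(yw),3),"dist",round(np.linalg.norm(t),3))
E
python3 - <<'E'
from h import *
s,p,R=tool(); print(R.round(3),p)
H=np.array([.494,-.015,.031]); D=np.array([.061,-.998,0])
def C(a,r=.232): return H+D*(r*np.cos(a)-.007*np.sin(a)-.011*(a>.02))+np.array([0,0,r*np.sin(a)+.007*np.cos(a)])
A=np.array([.46,.36,.32]); B=C(.92)+[0,0,.05]
to(A,37); to(B,3.5,A,37)
b=C(.92)
for a in (.92,.8,.65,.5,.35,.2,.1,.0): to(C(a),3.5,B,3.5)
E
```

```text
[[-0.948  0.319 -0.   ]
 [ 0.319  0.948 -0.   ]
 [ 0.    -0.    -1.   ]] [0.20738833 0.61600827 0.23128393]
[0.46 0.36 0.32] -> [0.3211, -0.162, -0.0887] yaw 0.6 dist 0.37
[ 0.502 -0.139  0.27 ] -> [0.4233, -0.267, 0.0502] yaw 0.585 dist 0.503
[ 0.502 -0.139  0.22 ] -> [0.0, 0.0, 0.05] yaw 0.0 dist 0.05
[ 0.503 -0.16   0.202] -> [0.0216, -0.0, 0.0675] yaw 0.0 dist 0.071
[ 0.504 -0.184  0.177] -> [0.0455, -0.0, 0.0928] yaw 0.0 dist 0.103
[ 0.506 -0.204  0.148] -> [0.0653, -0.0, 0.1215] yaw 0.0 dist 0.138
[ 0.506 -0.219  0.117] -> [0.0805, -0.0, 0.1527] yaw 0.0 dist 0.173
[ 0.507 -0.23   0.084] -> [0.091, -0.0, 0.1859] yaw 0.0 dist 0.207
[ 0.507 -0.234  0.061] -> [0.0951, -0.0, 0.2087] yaw 0.0 dist 0.229
[ 0.508 -0.247  0.038] -> [0.108, -0.0, 0.2318] yaw 0.0 dist 0.256
```

```bash
sed -i 's/\[\[-np.sin(b)\*-1,np.cos(b),0\],\[-np.cos(b),/[[-np.sin(b),np.cos(b),0],[np.cos(b),/' h.py
python3 - <<'E'
from h import *
A=np.array([.46,.36,.32]); to(A,37)
E
```

```text
[0.46 0.36 0.32] -> [-0.3211, -0.162, -0.0887] yaw 0.6 dist 0.37
```

{"fn": "arm_command", "kwargs": {
  "rows": [
    {"translation":[-0.032,-0.016,-0.009],"yaw":0.06,"hand":0},
    {"translation":[-0.064,-0.032,-0.018],"yaw":0.12,"hand":0},
    {"translation":[-0.096,-0.049,-0.027],"yaw":0.18,"hand":0},
    {"translation":[-0.128,-0.065,-0.036],"yaw":0.24,"hand":0},
    {"translation":[-0.16,-0.08,-0.045],"yaw":0.3,"hand":0}
  ]
}}

```text
time: 1.72
ee_pos: [0.3345, 0.4876, 0.2769]
eef_rot: [0.0, 0.309, 0.951, 0.0]
force: [0.7, -0.1, -0.2]
opening: 0.0254
grip_force: 0.0
```

Run:
```python
from h import *
V=np.array([.48,.2,.30]); B=np.array([.502,-.139,.275])
to(V,27); to(B,3.5,V,27)
```

```text
[0.48 0.2  0.3 ] -> [-0.2867, -0.1474, -0.0231] yaw 0.472 dist 0.323
[ 0.502 -0.139  0.275] -> [-0.312, -0.1343, 0.025] yaw 0.41 dist 0.341
```

{"fn": "arm_command", "kwargs": {
  "rows": [
    {"translation":[-0.036,-0.018,-0.003],"yaw":0.06,"hand":0},
    {"translation":[-0.072,-0.037,-0.006],"yaw":0.12,"hand":0},
    {"translation":[-0.108,-0.056,-0.009],"yaw":0.18,"hand":0},
    {"translation":[-0.144,-0.074,-0.012],"yaw":0.24,"hand":0},
    {"translation":[-0.18,-0.093,-0.015],"yaw":0.3,"hand":0}
  ]
}}

```text
time: 2.13
ee_pos: [0.4258, 0.3067, 0.2918]
eef_rot: [0.0, 0.447, 0.894, 0.0]
force: [0.5, -0.1, 0.7]
opening: -0.0002
grip_force: 0.0
```

Run:
```python
from h import *
B=np.array([.502,-.139,.275]); to(B,3.5)
```

```text
[ 0.502 -0.139  0.275] -> [-0.4024, -0.2064, 0.0168] yaw 0.582 dist 0.453
```

{"fn": "arm_command", "kwargs": {
  "rows": [
    {"translation":[-0.035,-0.018,0.0],"yaw":0.06,"hand":0},
    {"translation":[-0.07,-0.036,0.0],"yaw":0.12,"hand":0},
    {"translation":[-0.105,-0.054,0.0],"yaw":0.18,"hand":0},
    {"translation":[-0.14,-0.072,0.0],"yaw":0.24,"hand":0},
    {"translation":[-0.17,-0.088,0.0],"yaw":0.3,"hand":0}
  ]
}}

```text
time: 2.55
ee_pos: [0.4574, 0.1167, 0.2918]
eef_rot: [0.0, 0.577, 0.817, 0.0]
force: [0.3, -0.3, -0.5]
opening: -0.0001
grip_force: 0.0
```

{"fn": "arm_command", "kwargs": {
  "rows": [
    {"translation":[0.0,0.0,0.0],"yaw":0,"hand":0},
    {"translation":[0.0,0.0,0.0],"yaw":0,"hand":0}
  ]
}}

```text
time: 2.72
ee_pos: [0.4576, 0.1174, 0.2918]
eef_rot: [0.0, 0.577, 0.817, 0.0]
force: [-0.7, 0.3, -0.3]
opening: -0.0
grip_force: 0.0
```

Run:
```python
from h import *
print(tool()[1])
B=np.array([.502,-.139,.275]); to(B,3.5)
```

```text
[0.45759555 0.11743671 0.29177054]
[ 0.502 -0.139  0.275] -> [-0.2565, -0.0439, 0.0168] yaw 0.28 dist 0.261
```

{"fn": "arm_command", "kwargs": {
  "rows": [
    {"translation":[-0.037,-0.006,0.0],"yaw":0.06,"hand":0},
    {"translation":[-0.074,-0.012,0.0],"yaw":0.12,"hand":0},
    {"translation":[-0.111,-0.018,0.0],"yaw":0.18,"hand":0},
    {"translation":[-0.148,-0.025,0.0],"yaw":0.24,"hand":0},
    {"translation":[-0.185,-0.032,0.0],"yaw":0.28,"hand":0}
  ]
}}

```text
time: 3.13
ee_pos: [0.4906, -0.0645, 0.2914]
eef_rot: [-0.0, 0.683, 0.731, 0.001]
force: [0.5, -0.2, -0.2]
opening: 0.0
grip_force: 0.0
```

Run:
```python
from h import *
print(tool()[1])
H=np.array([.494,-.015,.031]); D=np.array([.061,-.998,0])
def C(a,r=.232): return H+D*(r*np.cos(a)-.007*np.sin(a)-.011*(a>.02))+np.array([0,0,r*np.sin(a)+.007*np.cos(a)])
B=np.array([.502,-.139,.275]); to(B,3.5)
for a in (.92,.8,.65,.5,.35,.2,.1,.0): to(C(a),3.5,B,3.5)
```

```text
[ 0.49055842 -0.06447464  0.2913604 ]
[ 0.502 -0.139  0.275] -> [-0.0751, 0.0063, 0.0164] yaw 0.007 dist 0.077
[ 0.502 -0.139  0.22 ] -> [0.0003, -0.0004, 0.0552] yaw 0.0 dist 0.055
[ 0.503 -0.16   0.202] -> [-0.0213, -0.0004, 0.0727] yaw 0.0 dist 0.076
[ 0.504 -0.184  0.177] -> [-0.0452, -0.0004, 0.098] yaw 0.0 dist 0.108
[ 0.506 -0.204  0.148] -> [-0.065, -0.0004, 0.1266] yaw 0.0 dist 0.142
[ 0.506 -0.219  0.117] -> [-0.0802, -0.0004, 0.1579] yaw 0.0 dist 0.177
[ 0.507 -0.23   0.084] -> [-0.0907, -0.0004, 0.191] yaw 0.0 dist 0.211
[ 0.507 -0.234  0.061] -> [-0.0949, -0.0004, 0.2139] yaw 0.0 dist 0.234
[ 0.508 -0.247  0.038] -> [-0.1077, -0.0004, 0.237] yaw 0.0 dist 0.26
```

{"fn": "arm_command", "kwargs": {
  "rows": [
    {"translation":[-0.037,0.003,0.008],"yaw":0.007,"hand":0},
    {"translation":[-0.075,0.006,0.016],"yaw":0.007,"hand":0},
    {"translation":[-0.075,0.006,0.036],"yaw":0.007,"hand":0},
    {"translation":[-0.075,0.006,0.056],"yaw":0.007,"hand":0}
  ]
}}

```text
time: 3.47
ee_pos: [0.502, -0.1413, 0.2352]
eef_rot: [0.001, 0.687, 0.727, 0.001]
force: [0.2, 1.6, 0.4]
opening: -0.0001
grip_force: 0.7
```

{"fn": "arm_command", "kwargs": {
  "rows": [
    {"translation":[0.0,0.0,0.015],"yaw":0,"hand":0},
    {"translation":[-0.01,0.0,0.024],"yaw":0,"hand":0},
    {"translation":[-0.021,0.0,0.034],"yaw":0,"hand":0},
    {"translation":[-0.033,0.0,0.046],"yaw":0,"hand":0},
    {"translation":[-0.045,0.0,0.058],"yaw":0,"hand":0}
  ]
}}

```text
time: 3.88
ee_pos: [0.5047, -0.1815, 0.1764]
eef_rot: [-0.001, 0.684, 0.729, 0.001]
force: [-0.4, 0.4, 1.5]
opening: -0.0
grip_force: 0.7
```

Run:
```python
from h import *
print(tool()[1])
p,d=robot.capture("scene"); cv2.imwrite("pics/s1.png",cv2.resize(p[120:270,150:350,::-1],None,fx=3,fy=3))
print([w("scene",r["xyz"]) for r in robot.landmark_of("scene","clamp_end")[:1]])
```

```text
[ 0.50472721 -0.18147099  0.17642576]
[array([0.76081517, 0.27847907, 0.00263918])]
```

View pics/s1.png

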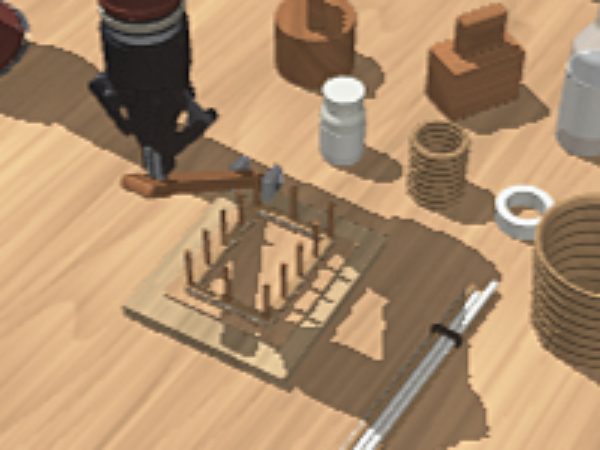

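The crop shows the closed fingertips on the paddle (crop ≈ 155,175); the bar has followed them down. I'll continue along the arc.

{"fn": "arm_command", "kwargs": {
  "rows": [
    {"translation":[-0.011,0.0,0.013],"yaw":0,"hand":0},
    {"translation":[-0.022,0.0,0.028],"yaw":0,"hand":0},
    {"translation":[-0.03,0.0,0.043],"yaw":0,"hand":0},
    {"translation":[-0.037,0.0,0.059],"yaw":0,"hand":0},
    {"translation":[-0.043,0.0,0.075],"yaw":0,"hand":0}
  ]
}}

```text
time: 4.4
ee_pos: [0.508, -0.2259, 0.1026]
eef_rot: [0.001, 0.685, 0.729, 0.001]
force: [-0.2, 1.1, 0.6]
opening: -0.0001
grip_force: 0.6
```

{"fn": "arm_command", "kwargs": {
  "rows": [
    {"translation":[-0.005,0.0,0.015],"yaw":0,"hand":0},
    {"translation":[-0.008,0.0,0.03],"yaw":0,"hand":0},
    {"translation":[-0.01,0.0,0.042],"yaw":0,"hand":0},
    {"translation":[-0.011,0.0,0.052],"yaw":0,"hand":0},
    {"translation":[-0.011,0.0,0.056],"yaw":0,"hand":0}
  ]
}}

```text
time: 4.82
ee_pos: [0.5072, -0.2373, 0.0454]
eef_rot: [-0.0, 0.685, 0.728, 0.0]
force: [0.3, 0.6, 1.5]
opening: -0.0001
grip_force: 0.5
```

Run:
```python
from h import *
s=tool(); print(s[1],s[0]["force"])
```

```text
[ 0.50716573 -0.23734617  0.04538313] [0.34350074 0.60373432 1.48600212]
```

{"fn": "arm_command", "kwargs": {
  "rows": [
    {"translation":[0,0,0.002],"yaw":0,"hand":0},
    {"translation":[0,0,0.004],"yaw":0,"hand":0},
    {"translation":[0,0,0.006],"yaw":0,"hand":0},
    {"translation":[0,0,0.006],"yaw":0,"hand":0}
  ]
}}

```text
time: 5.15
ee_pos: [0.5067, -0.2383, 0.0405]
eef_rot: [0.0, 0.686, 0.728, 0.0]
force: [0.8, 0.3, 0.6]
opening: 0.0003
grip_force: 0.0
```

{"fn": "arm_command", "kwargs": {
  "rows": [
    {"translation":[0,0,0.001],"yaw":0,"hand":0},
    {"translation":[0,0,0.001],"yaw":0,"hand":0},
    {"translation":[0,0,0.001],"yaw":0,"hand":0}
  ]
}}

```text
time: 5.4
ee_pos: [0.5067, -0.2386, 0.0395]
eef_rot: [0.0, 0.686, 0.728, -0.0]
force: [0.1, 0.6, 0.7]
opening: -0.0002
grip_force: 0.4
```

{"fn": "arm_command", "kwargs": {
  "rows": [
    {"translation":[0,0,-0.03],"yaw":0,"hand":0},
    {"translation":[0,0,-0.07],"yaw":0,"hand":0},
    {"translation":[0,0,-0.11],"yaw":0,"hand":0},
    {"translation":[0,0,-0.15],"yaw":0,"hand":0},
    {"translation":[0,0,-0.19],"yaw":0,"hand":0}
  ]
}}

```text
time: 5.82
ee_pos: [0.5059, -0.2386, 0.2313]
eef_rot: [-0.0, 0.686, 0.727, -0.0]
force: [1.6, 0.2, 0.2]
opening: -0.0001
grip_force: 0.0
```

Run:
```python
from h import *
print(tool()[1])
to([.611,.273,.22],-29.4)
p,d=robot.capture("scene"); 
print([w("scene",r["xyz"]) for r in robot.landmark_of("scene","clamp_end")[:1]])
P=cloud("scene",d); rect("pad",sel(P,d,(.508,-.25),.05,.008,.08))
```

```text
[ 0.50591867 -0.23858417  0.23125968]
[0.611 0.273 0.22 ] -> [0.5046, 0.1347, 0.0113] yaw 0.571 dist 0.522
[array([ 0.50611387, -0.2521727 ,  0.03422609])]
pad 341 [ 517.3 -236.5] [71.6 76.3] 16.5 z 0.0379 ext [ 0.475 -0.277  0.008] [ 0.552 -0.201  0.044]
```

{"fn": "arm_command", "kwargs": {
  "rows": [
    {"translation":[0.036,0.01,0],"yaw":0.04,"hand":1},
    {"translation":[0.073,0.02,0],"yaw":0.08,"hand":1},
    {"translation":[0.11,0.03,0],"yaw":0.12,"hand":1},
    {"translation":[0.147,0.04,0],"yaw":0.16,"hand":1},
    {"translation":[0.184,0.05,0],"yaw":0.2,"hand":1}
  ]
}}

```text
time: 6.33
ee_pos: [0.5453, -0.0503, 0.2289]
eef_rot: [-0.0, 0.756, 0.654, -0.0]
force: [0.6, -0.2, 0.4]
opening: 0.0606
grip_force: 0.0
```

Run:
```python
from h import *
print(tool()[1]); to([.611,.273,.22],-29.4)
```

```text
[ 0.54533552 -0.05033106  0.22892235]
[0.611 0.273 0.22 ] -> [0.3294, 0.0186, 0.0089] yaw 0.369 dist 0.33
```

{"fn": "arm_command", "kwargs": {
  "rows": [
    {"translation":[0.036,0.002,0],"yaw":0.05,"hand":1},
    {"translation":[0.072,0.004,0],"yaw":0.1,"hand":1},
    {"translation":[0.108,0.006,0],"yaw":0.15,"hand":1},
    {"translation":[0.144,0.008,0],"yaw":0.2,"hand":1},
    {"translation":[0.18,0.01,0],"yaw":0.25,"hand":1}
  ]
}}

```text
time: 6.75
ee_pos: [0.5806, 0.1265, 0.2288]
eef_rot: [-0.0, 0.832, 0.555, -0.0]
force: [0.3, -0.3, -0.2]
opening: 0.0856
grip_force: 0.0
```

Run:
```python
from h import *
print(tool()[1]); to([.611,.273,.22],-29.4)
```

```text
[0.58059088 0.12654524 0.22881214]
[0.611 0.273 0.22 ] -> [0.1469, -0.0281, 0.0088] yaw 0.119 dist 0.15
```

{"fn": "arm_command", "kwargs": {
  "rows": [
    {"translation":[0.036,-0.007,0.002],"yaw":0.03,"hand":1},
    {"translation":[0.073,-0.014,0.004],"yaw":0.06,"hand":1},
    {"translation":[0.11,-0.021,0.006],"yaw":0.09,"hand":1},
    {"translation":[0.147,-0.028,0.009],"yaw":0.119,"hand":1},
    {"translation":[0.147,-0.028,0.009],"yaw":0.119,"hand":1}
  ]
}}

```text
time: 7.17
ee_pos: [0.6091, 0.2836, 0.2171]
eef_rot: [-0.004, 0.859, 0.512, 0.0]
force: [-0.9, 2.3, -0.4]
opening: 0.0853
grip_force: 0.0
```

Run:
```python
from h import *
print(tool()[1]); to([.611,.273,.083],-29.4)
```

```text
[0.60905964 0.28362406 0.21711026]
[0.611 0.273 0.083] -> [-0.0084, 0.0068, 0.1341] yaw 0.016 dist 0.135
```

{"fn": "arm_command", "kwargs": {
  "rows": [
    {"translation":[0,0,0],"yaw":0,"hand":1},
    {"translation":[0,0,0],"yaw":0,"hand":1}
  ]
}}

```text
time: 7.33
ee_pos: [0.6107, 0.2706, 0.2195]
eef_rot: [0.001, 0.863, 0.506, -0.001]
force: [0.0, -1.2, 0.4]
opening: 0.085
grip_force: 0.0
```

Run:
```python
from h import *
s=tool();print(s[1],s[0]["force"]); to([.611,.273,.083],-29.4)
p,d=robot.capture("scene"); P=cloud("scene",d)
cv2.imwrite("pics/s2.png",cv2.resize(p[60:220,220:420,::-1],None,fx=3,fy=3))
```

```text
[0.61072377 0.27059095 0.21945111] [ 0.01222468 -1.21708357  0.40006521]
[0.611 0.273 0.083] -> [0.0022, -0.0009, 0.1365] yaw 0.003 dist 0.136
```

View pics/s2.png

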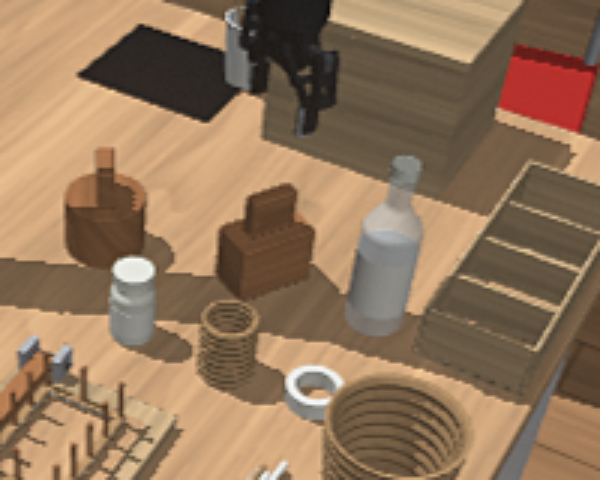

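The gripper (crop ≈ 300,100) hangs open above the oblong block (crop ≈ 265,240), clear of the bottle; going down slowly.

{"fn": "arm_command", "kwargs": {
  "rows": [
    {"translation":[0.001,0,0.03],"yaw":0,"hand":1},
    {"translation":[0.001,0,0.06],"yaw":0,"hand":1},
    {"translation":[0.001,0,0.09],"yaw":0,"hand":1},
    {"translation":[0.001,0,0.115],"yaw":0,"hand":1},
    {"translation":[0.001,0,0.132],"yaw":0,"hand":1}
  ]
}}

```text
time: 7.8
ee_pos: [0.6104, 0.2696, 0.086]
eef_rot: [0.0, 0.863, 0.504, -0.002]
force: [0.8, 0.4, -0.7]
opening: 0.0855
grip_force: 0.0
```

{"fn": "arm_command", "kwargs": {
  "rows": [
    {"translation":[0,0,0.004],"yaw":0,"hand":1},
    {"translation":[0,0,0.004],"yaw":0,"hand":1}
  ]
}}

```text
time: 7.97
ee_pos: [0.611, 0.2703, 0.0834]
eef_rot: [0.0, 0.863, 0.505, -0.001]
force: [0.5, 0.5, 0.8]
opening: 0.0852
grip_force: 0.0
```

Run:
```python
from h import *
s=tool();print(s[1],s[0]["force"]); to([.611,.273,.083],-29.4)
```

```text
[0.61102191 0.2702922  0.08342604] [0.49140803 0.47310899 0.7556223 ]
[0.611 0.273 0.083] -> [0.0023, -0.0013, 0.0004] yaw 0.0 dist 0.003
```

{"fn": "arm_command", "kwargs": {
  "rows": [
    {"translation":[0.002,-0.001,0],"yaw":0,"hand":0.6},
    {"translation":[0.002,-0.001,0],"yaw":0,"hand":0.45},
    {"translation":[0.002,-0.001,0],"yaw":0,"hand":0.35},
    {"translation":[0.002,-0.001,0],"yaw":0,"hand":0.25},
    {"translation":[0.002,-0.001,0],"yaw":0,"hand":0.1}
  ],
  "force": 60
}}

```text
time: 8.38
ee_pos: [0.612, 0.2748, 0.0852]
eef_rot: [0.0, 0.863, 0.506, 0.001]
force: [-0.5, 0.5, 0.9]
opening: 0.026
grip_force: 0.0
```

{"fn": "arm_command", "kwargs": {
  "rows": [
    {"translation":[0,0,0],"yaw":0,"hand":0},
    {"translation":[0,0,0],"yaw":0,"hand":0},
    {"translation":[0,0,0],"yaw":0,"hand":0},
    {"translation":[0,0,0],"yaw":0,"hand":0}
  ],
  "force": 60
}}

```text
time: 8.72
ee_pos: [0.6119, 0.2749, 0.0852]
eef_rot: [-0.0, 0.863, 0.506, 0.001]
force: [-1.7, -0.4, 5.7]
opening: 0.0211
grip_force: 59.7
```

{"fn": "arm_command", "kwargs": {
  "rows": [
    {"translation":[0,0,-0.015],"yaw":0,"hand":0},
    {"translation":[0,0,-0.04],"yaw":0,"hand":0},
    {"translation":[0,0,-0.07],"yaw":0,"hand":0},
    {"translation":[0,0,-0.1],"yaw":0,"hand":0},
    {"translation":[0,0,-0.125],"yaw":0,"hand":0}
  ]
}}

```text
time: 9.13
ee_pos: [0.6111, 0.2743, 0.2097]
eef_rot: [0.0, 0.863, 0.506, -0.001]
force: [0.7, 0.3, -2.0]
opening: 0.0215
grip_force: 59.2
```

{"fn": "arm_command", "kwargs": {
  "rows": [
    {"translation":[0,0,-0.015],"yaw":0,"hand":0},
    {"translation":[0,0,-0.025],"yaw":0,"hand":0},
    {"translation":[0,0,-0.025],"yaw":0,"hand":0},
    {"translation":[0,0,-0.025],"yaw":0,"hand":0}
  ]
}}

```text
time: 9.47
ee_pos: [0.6108, 0.2745, 0.2329]
eef_rot: [-0.0, 0.863, 0.506, -0.001]
force: [0.2, 0.9, -4.4]
opening: 0.0216
grip_force: 59.2
```

Run:
```python
from h import *
s=tool();print(s[1],s[0]["force"],s[0]["grip_force"]); to([.568,-.116,s[1][2]],3.5)
n="top"; p,d=robot.capture(n); P=cloud(n,d); np.save("top1_d.npy",d)
cv2.imwrite("pics/t1.png",cv2.resize(p[140:260,90:330,::-1],None,fx=3,fy=3))
rect("board",sel(P,d,(.571,-.114),.16,.008,.03)); rect("ply",sel(P,d,(.571,-.114),.13,.0215,.03))
rect("stakes",sel(P,d,(.568,-.116),.095,.05,.1,op=0))
c=sel(P,d,(.612,.275),.1,.2,.225,op=0); rect("bodytop",c)
n="scene"; p,d=robot.capture(n); P=cloud(n,d); np.save("sc1_d.npy",d)
rect("board",sel(P,d,(.571,-.114),.16,.008,.03)); rect("ply",sel(P,d,(.571,-.114),.13,.0215,.03))
rect("stakes",sel(P,d,(.568,-.116),.095,.05,.1,op=0))
cv2.imwrite("pics/s3.png",cv2.resize(p[80:260,180:380,::-1],None,fx=3,fy=3))
c=sel(P,d,(.612,.275),.1,.1,.225); rect("body",c)
for q in("basket_floor","block_center"): print([(r["score"],w(n,r["xyz"])) for n in("top","scene") for r in robot.landmark_of(n,q)[:1]])
```

```text
[0.6108301  0.27453994 0.23287235] [ 0.20835442  0.85141879 -4.41018005] 59.203049540519714
[ 0.568 -0.116  0.233] -> [-0.3617, 0.1533, 0.0] yaw -0.571 dist 0.393
board 3330 [ 564.1 -115.6] [190.1 220.2] 3.5 z 0.0201 ext [ 0.466 -0.231  0.009] [ 0.663 -0.002  0.03 ]
ply 446 [ 574.7 -116. ] [125.4 156.3] 3.8 z 0.0239 ext [ 0.509 -0.192  0.022] [ 0.641 -0.038  0.03 ]
stakes 75 [ 568.7 -115.2] [ 95.1 133.2] 3.7 z 0.0804 ext [ 0.517 -0.185  0.051] [ 0.619 -0.047  0.088]
bodytop 456 [600.4 257.8] [65.3 59.7] 60.6 z 0.2209 ext [0.56  0.216 0.2  ] [0.641 0.299 0.225]
board 2127 [ 583.3 -116.4] [154.  223.6] 3.2 z 0.0216 ext [ 0.511 -0.231  0.008] [ 0.666 -0.001  0.03 ]
ply 893 [ 579.  -117.2] [122.9 161.1] 3.3 z 0.0249 ext [ 0.522 -0.2    0.022] [ 0.644 -0.034  0.03 ]
stakes 216 [ 569.6 -118.3] [ 97.3 137.5] 3.6 z 0.0702 ext [ 0.517 -0.19   0.05 ] [ 0.621 -0.047  0.089]
body 770 [610.6 270.4] [106.8  63.8] 59.2 z 0.1948 ext [0.56  0.212 0.146] [0.659 0.311 0.225]
[(0.71, array([ 0.56856918, -0.11342651,  0.02726344]))]
[(0.93, array([0.61330736, 0.27395726, 0.20674169])), (0.61, array([0.60986645, 0.27225526, 0.21108293]))]
```

View pics/s3.png

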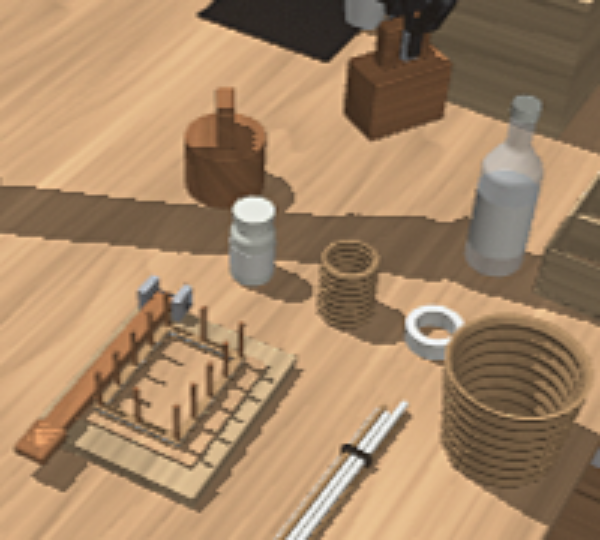

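View pics/t1.png

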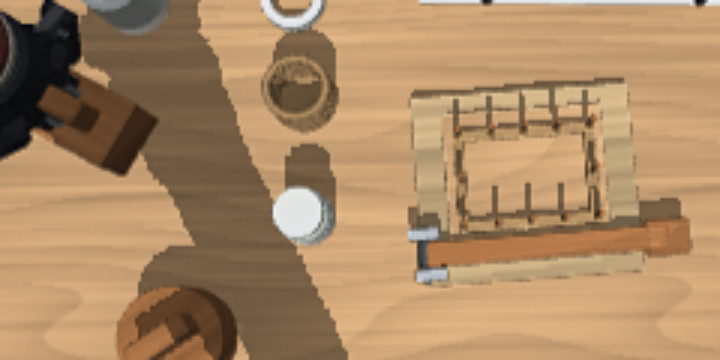

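The block is held level about 147 mm up (crop ≈ 400,90). The clamp lies flat at the -x side and nothing else has moved, so I'll carry the block over.

{"fn": "arm_command", "kwargs": {
  "rows": [
    {"translation":[-0.01,0.004,0],"yaw":-0.02,"hand":0},
    {"translation":[-0.03,0.013,0],"yaw":-0.06,"hand":0},
    {"translation":[-0.058,0.025,0],"yaw":-0.11,"hand":0},
    {"translation":[-0.087,0.037,0],"yaw":-0.16,"hand":0},
    {"translation":[-0.116,0.049,0],"yaw":-0.21,"hand":0}
  ]
}}

```text
time: 10.18
ee_pos: [0.5973, 0.1484, 0.2338]
eef_rot: [0.0, 0.804, 0.595, -0.0]
force: [0.4, -0.8, -3.4]
opening: 0.0213
grip_force: 59.1
```

Run:
```python
from h import *
s=tool();print(s[1],s[0]["grip_force"]); to([.569,-.116,.23],3.65)
```

```text
[0.5973219  0.14837002 0.23384865] 59.081454277038574
[ 0.569 -0.116  0.23 ] -> [-0.2611, 0.0502, 0.0038] yaw -0.36 dist 0.266
```

{"fn": "arm_command", "kwargs": {
  "rows": [
    {"translation":[-0.028,0.005,0],"yaw":-0.05,"hand":0},
    {"translation":[-0.056,0.01,0],"yaw":-0.1,"hand":0},
    {"translation":[-0.084,0.016,0],"yaw":-0.15,"hand":0},
    {"translation":[-0.112,0.021,0],"yaw":-0.2,"hand":0},
    {"translation":[-0.14,0.027,0],"yaw":-0.25,"hand":0}
  ]
}}

```text
time: 10.6
ee_pos: [0.5816, 0.0064, 0.2341]
eef_rot: [-0.0, 0.724, 0.69, -0.0]
force: [-0.0, -0.4, -3.0]
opening: 0.0215
grip_force: 59.1
```

Run:
```python
from h import *
s=tool();print(s[1],s[0]["grip_force"]); to([.569,-.116,.23],3.65)
```

```text
[0.58160565 0.00637781 0.23413567] 59.054433703422546
[ 0.569 -0.116  0.23 ] -> [-0.1228, -0.0068, 0.0041] yaw -0.111 dist 0.123
```

{"fn": "arm_command", "kwargs": {
  "rows": [
    {"translation":[-0.028,-0.002,0.001],"yaw":-0.03,"hand":0},
    {"translation":[-0.056,-0.003,0.002],"yaw":-0.06,"hand":0},
    {"translation":[-0.082,-0.005,0.003],"yaw":-0.09,"hand":0},
    {"translation":[-0.104,-0.006,0.004],"yaw":-0.11,"hand":0},
    {"translation":[-0.117,-0.007,0.004],"yaw":-0.11,"hand":0}
  ]
}}

```text
time: 11.02
ee_pos: [0.5682, -0.113, 0.2302]
eef_rot: [0.001, 0.687, 0.726, -0.001]
force: [-1.1, 0.0, -3.1]
opening: 0.0209
grip_force: 59.1
```

{"fn": "arm_command", "kwargs": {
  "rows": [
    {"translation":[-0.005,0,0],"yaw":0,"hand":0},
    {"translation":[-0.006,0,0],"yaw":0,"hand":0},
    {"translation":[-0.006,0,0],"yaw":0,"hand":0},
    {"translation":[-0.006,0,0],"yaw":0,"hand":0}
  ]
}}

```text
time: 11.35
ee_pos: [0.5702, -0.1122, 0.2301]
eef_rot: [-0.001, 0.684, 0.729, 0.001]
force: [0.8, -0.4, -3.7]
opening: 0.0212
grip_force: 59.1
```

Run:
```python
from h import *
s=tool();print(s[1],s[0]["grip_force"],s[2][:,2]); to([.569,-.116,.23],3.65)
for n in("top","scene"):
    p,d=robot.capture(n); P=cloud(n,d); np.save(n+"2_d.npy",d)
    cv2.imwrite(f"pics/{n}2.png",cv2.resize(p[110:260,170:340,::-1],None,fx=3.5,fy=3.5))
    for lo,hi in((.135,.212),(.2125,.226)): rect("block",sel(P,d,(.569,-.116),.09,lo,hi))
    print([(r["score"],w(n,r["xyz"]).round(4)) for q in("basket_floor","block_center") for r in robot.landmark_of(n,q)[:1]])
```

```text
[ 0.57023757 -0.11222051  0.23007256] 59.10486817359924 [-1.22026918e-04  1.73363759e-03 -9.99998490e-01]
[ 0.569 -0.116  0.23 ] -> [-0.0037, -0.0015, 0.0001] yaw -0.001 dist 0.004
block 0
block 0
[]
block 579 [ 591.5 -126.4] [115.3  53.9] 63.1 z 0.1807 ext [ 0.542 -0.168  0.147] [ 0.603 -0.063  0.212]
block 345 [ 570.2 -116.9] [ 59.2 100.9] 3.8 z 0.2201 ext [ 0.542 -0.168  0.213] [ 0.602 -0.065  0.225]
[(0.85, array([ 0.5691, -0.1133,  0.0272])), (0.65, array([ 0.5678, -0.1126,  0.206 ]))]
```

View pics/scene2.png

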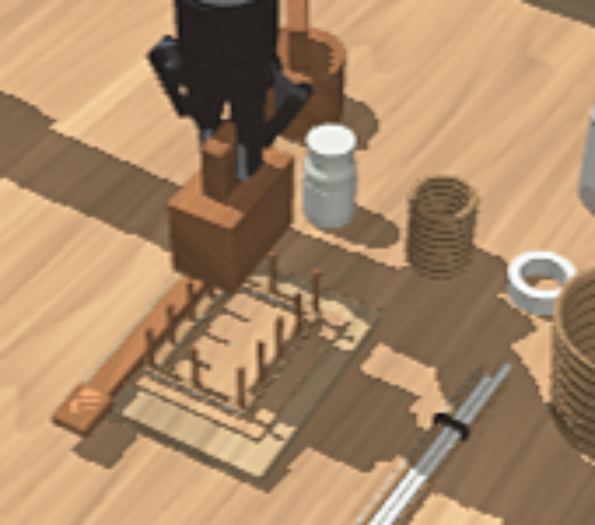

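{"fn": "arm_command", "kwargs": {
  "rows": [
    {"translation":[-0.001,-0.001,0.006],"yaw":0,"hand":0},
    {"translation":[-0.001,-0.001,0.016],"yaw":0,"hand":0},
    {"translation":[-0.001,-0.001,0.026],"yaw":0,"hand":0},
    {"translation":[-0.001,-0.001,0.032],"yaw":0,"hand":0},
    {"translation":[-0.001,-0.001,0.034],"yaw":0,"hand":0}
  ]
}}

```text
time: 12.07
ee_pos: [0.5675, -0.1153, 0.1941]
eef_rot: [-0.002, 0.686, 0.728, -0.001]
force: [0.7, 0.3, -3.6]
opening: 0.0214
grip_force: 59.0
```

{"fn": "arm_command", "kwargs": {
  "rows": [
    {"translation":[0,0,0],"yaw":0,"hand":0},
    {"translation":[0,0,0],"yaw":0,"hand":0},
    {"translation":[0,0,0],"yaw":0,"hand":0}
  ]
}}

```text
time: 12.32
ee_pos: [0.5691, -0.116, 0.1967]
eef_rot: [0.0, 0.686, 0.728, 0.0]
force: [-0.3, 0.9, -3.0]
opening: 0.0212
grip_force: 59.0
```

```bash
cat > chk.py <<'E'
from h import *
s=tool();t=s[1];print(t,s[0]["grip_force"],s[0]["dq"].round(3))
p,d=robot.capture("scene"); P=cloud("scene",d); zt=t[2]-.0852+.075
c=sel(P,d,(.569,-.116),.09,zt-.007,zt+.007); rect("top",c)
k=sel(P,d,(.569,-.116),.09,zt-.004,zt+.006); A=np.c_[k[:,:2]-k[:,:2].mean(0),np.ones(len(k))]
print("plane",np.linalg.lstsq(A,k[:,2],rcond=None)[0].round(4))
rect("stakes",sel(P,d,(.568,-.116),.095,.05,.1,op=0)); 
rect("pad",sel(P,d,(.508,-.252),.03,.03,.08))
cv2.imwrite("pics/last.png",cv2.resize(p[110:260,170:340,::-1],None,fx=3.5,fy=3.5))
E
python3 chk.py
```

```text
[ 0.56912908 -0.11598334  0.19670719] 59.026100635528564 [-0.001 -0.004 -0.001 -0.001  0.     0.001  0.001]
top 335 [ 568.3 -120.5] [ 62.  100.1] 3.8 z 0.1869 ext [ 0.54  -0.171  0.18 ] [ 0.602 -0.069  0.193]
plane [-0.0033 -0.0007  0.187 ]
stakes 151 [ 569.4 -116.7] [ 97.4 135.6] 3.0 z 0.0693 ext [ 0.522 -0.187  0.051] [ 0.621 -0.047  0.092]
pad 183 [ 507.3 -249.5] [36.5 54.2] 2.2 z 0.0393 ext [ 0.49  -0.277  0.03 ] [ 0.526 -0.222  0.044]
```

{"fn": "arm_command", "kwargs": {
  "rows": [
    {"translation":[0.002,0.001,0.002],"yaw":0,"hand":0},
    {"translation":[0.002,0.001,0.004],"yaw":0,"hand":0},
    {"translation":[0.002,0.001,0.006],"yaw":0,"hand":0},
    {"translation":[0.002,0.001,0.008],"yaw":0,"hand":0},
    {"translation":[0.002,0.001,0.008],"yaw":0,"hand":0}
  ]
}}

```text
time: 12.78
ee_pos: [0.5692, -0.1136, 0.1877]
eef_rot: [-0.0, 0.686, 0.728, -0.0]
force: [-1.2, 0.1, -3.0]
opening: 0.0217
grip_force: 59.0
```

{"fn": "arm_command", "kwargs": {
  "rows": [
    {"translation":[0,0,0.001],"yaw":0,"hand":0},
    {"translation":[0,0,0.001],"yaw":0,"hand":0},
    {"translation":[0,0,0.001],"yaw":0,"hand":0}
  ]
}}

```text
time: 13.03
ee_pos: [0.5696, -0.1138, 0.1873]
eef_rot: [0.0, 0.686, 0.728, -0.0]
force: [-0.0, -0.4, -2.4]
opening: 0.0215
grip_force: 59.0
```

```bash
python3 chk.py
```

```text
[ 0.56961167 -0.11381215  0.18729962] 59.0256929397583 [-0.001 -0.    -0.001 -0.003  0.    -0.     0.001]
top 329 [ 568.3 -117. ] [ 62.3 101.7] 3.6 z 0.1773 ext [ 0.538 -0.168  0.171] [ 0.602 -0.065  0.184]
plane [-0.0029 -0.0007  0.1775]
stakes 151 [ 569.1 -118.3] [ 96.9 137.2] 3.6 z 0.0694 ext [ 0.523 -0.189  0.05 ] [ 0.621 -0.047  0.087]
pad 184 [ 508.4 -249.7] [53.8 35.9] 89.0 z 0.0393 ext [ 0.49  -0.277  0.03 ] [ 0.526 -0.223  0.045]
```

View pics/last.png

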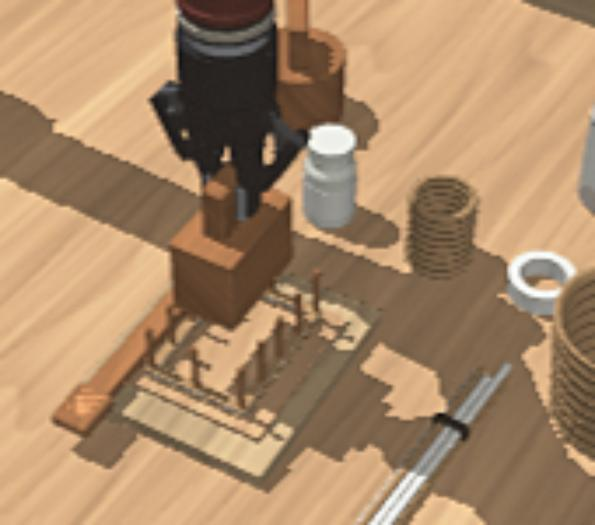

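The block (crop ≈ 230,260) is just above the stakes, centred within about 1 mm and square. Lowering it now.

{"fn": "arm_command", "kwargs": {
  "rows": [
    {"translation":[-0.001,0,0.005],"yaw":0,"hand":0},
    {"translation":[-0.001,0,0.012],"yaw":0,"hand":0},
    {"translation":[-0.001,0,0.019],"yaw":0,"hand":0},
    {"translation":[-0.001,0,0.026],"yaw":0,"hand":0},
    {"translation":[-0.001,0,0.032],"yaw":0,"hand":0}
  ]
}}

```text
time: 13.5
ee_pos: [0.5692, -0.1145, 0.154]
eef_rot: [-0.001, 0.686, 0.728, -0.0]
force: [-0.0, -0.2, -2.7]
opening: 0.0213
grip_force: 59.1
```

{"fn": "arm_command", "kwargs": {
  "rows": [
    {"translation":[0,0,0.006],"yaw":0,"hand":0},
    {"translation":[0,0,0.013],"yaw":0,"hand":0},
    {"translation":[0,0,0.02],"yaw":0,"hand":0},
    {"translation":[0,0,0.026],"yaw":0,"hand":0},
    {"translation":[0,0,0.03],"yaw":0,"hand":0}
  ]
}}

```text
time: 13.92
ee_pos: [0.5693, -0.1146, 0.1243]
eef_rot: [-0.001, 0.686, 0.728, -0.0]
force: [-0.8, -0.2, -3.0]
opening: 0.0213
grip_force: 59.1
```

{"fn": "arm_command", "kwargs": {
  "rows": [
    {"translation":[0,0,0.003],"yaw":0,"hand":0},
    {"translation":[0,0,0.004],"yaw":0,"hand":0},
    {"translation":[0,0,0.004],"yaw":0,"hand":0},
    {"translation":[0,0,0.004],"yaw":0,"hand":0},
    {"translation":[0,0,0.004],"yaw":0,"hand":0}
  ]
}}

```text
time: 14.33
ee_pos: [0.57, -0.1148, 0.1217]
eef_rot: [0.0, 0.686, 0.728, 0.0]
force: [-0.4, 1.5, -2.7]
opening: 0.0217
grip_force: 59.1
```

```bash
python3 chk.py
```

```text
[ 0.5700036  -0.11481243  0.12169687] 59.130284786224365 [-0.    -0.003  0.001  0.001  0.001  0.001  0.   ]
top 308 [ 570.  -116.9] [ 61.4 101.3] 2.4 z 0.1118 ext [ 0.54  -0.168  0.105] [ 0.602 -0.066  0.118]
plane [-0.0028  0.0003  0.1119]
stakes 510 [ 569.3 -117.8] [ 97.2 136.4] 2.9 z 0.0744 ext [ 0.524 -0.187  0.05 ] [ 0.621 -0.048  0.1  ]
pad 183 [ 507.3 -249.8] [35.4 53.5] 3.8 z 0.0396 ext [ 0.49  -0.277  0.031] [ 0.527 -0.223  0.046]
```

View pics/last.png

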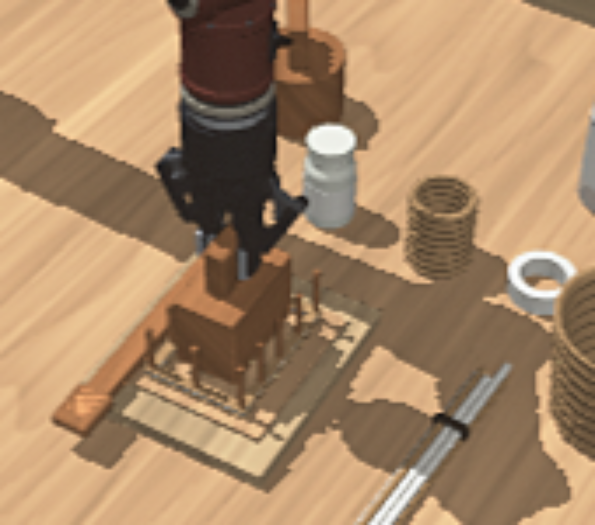

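The block stands between the stakes, clear on all sides, about 12 mm above the floor. I'll lower it 2 mm, let it settle and hand in.

{"fn": "arm_command", "kwargs": {
  "rows": [
    {"translation":[0,0,0.001],"yaw":0,"hand":0},
    {"translation":[0,0,0.002],"yaw":0,"hand":0},
    {"translation":[0,0,0.002],"yaw":0,"hand":0},
    {"translation":[0,0,0.002],"yaw":0,"hand":0},
    {"translation":[0,0,0.002],"yaw":0,"hand":0}
  ]
}}

```text
time: 14.8
ee_pos: [0.5696, -0.1148, 0.1193]
eef_rot: [-0.0, 0.686, 0.728, -0.0]
force: [0.5, -0.5, -3.0]
opening: 0.0215
grip_force: 59.1
```

Run:
```python
from h import *
s=robot.get_state(); print(s["ee_pos"],s["dq"].round(3),s["force"],s["grip_force"])
if s["ee_pos"][2]>.115 and s["grip_force"]>20: print(robot.close_job())
```

```text
[ 0.56964319 -0.11475724  0.11929037] [-0.001  0.     0.     0.     0.    -0.001  0.001] [ 0.47675506 -0.52006865 -3.02046377] 59.129873514175415
the job is handed in; nothing more can be done
None
```

I handed the job in at about 15 s (the hand-in gave no verdict): the clamp bar is down, and the oblong block is held still about 10 mm above the basket floor, square and centred within about 1 mm by my last measurement.

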